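# Run a bowl blank along the fence and hold it home in the boring jig's corner

### The arm

A 6-joint arm with a two-finger parallel gripper is mounted at the origin on the work surface. World frame = base frame: x ahead of the robot, y to its left, z up, the work surface at z = 0. Lengths are in mm, angles in rad, forces in N, time in s.
With the tool pointing down it reaches from about 375 to 925 mm from the base axis. Payload 5.7 kg.
Tool frame: the origin (TCP) lies midway between the tips of the shut fingers; the grasp point (between the pads) lies r.grip_depth behind it (r.grip_depth is the distance from the TCP to the grasp point, in mm); z points along the fingers, y is the line along which they close (so a half turn about z gives the same grasp; the last joint's range is limited). The gripper opens to 85 mm and grips with 20 to 120 N. Pads are 22 mm wide; open, the fingers measure 114 mm over their backs; the gripper's body (76 mm by 85 mm) begins 54 mm behind the grasp point. The pads swing forward as they close: fully open they stand 13 mm farther back than shut.
Start: joints at [1.181, 0.359, 1.51, -0, 1.272, -0.115], TCP at [162.806, 577.458, 231.267] pointing down, gripper open.
Joint ranges: [-2.97, 2.97], [-1.01, 2.36], [0.21, 2.38], [-0.96, 4.11], [0.2, 2.71], [-2.98, 2.98]. Speed limits (rad/s): [2.39, 2.39, 3.14, 3.14, 3.14, 3.14].

### API

Orientations are given as a unit quaternion [x, y, z, w].
In Python, from rig import r gives the robot as it stands.
- The arm moves only by the tool servo_tool, never from a script. Its argument "steps" is a list of rows, each an object of numbers: "gripper": the finger opening in mm, from 0 to 85.4; "x", "y", "z": the shift along the tool's x, y, z in mm; "rx", "ry", "rz": the turn, a rotation vector about the tool's x, y, z in rad. A call has 1 to 10 rows; each row shifts and turns the commanded pose from where the row before left it, along the tool's axes as they then stand; what a row does not reach is not made up. A row lasts 1/12 s, in which the tool goes at most 41.7 mm and 7.16 degrees, less where a joint would pass 70% of its speed; a pose out of reach is approached as far as the arm can. A call with a gripper value outside its range is refused whole. The fingers move at their own pace and stop on an object; "newtons" is the grip in N (left out, the last holds). Time passes only in rows, so rows that do not move let the fingers close. It gives the time, the measured TCP pose, the force, the opening and the grip force at its end, in the units of the state.
- r.get_state(): the state, without advancing time (a new reading comes with each control period).
- r.capture(name): name is "scene" or "top"; returns the picture (400x640x3 uint8, blue, green, red); there is no depth.
- r.camera_model(name): a dict with "camera_matrix" (3x3 intrinsics, pixels), "R" (3x3) and "t" (3): a world point X has camera coordinates R X + t. Camera axes: x right, y down, z forward; pixel columns grow to the right and rows downward; lengths in mm; the calibration is good to about 2 mm. A picture is of the moment at which its call begins. camera_model takes no time and is no camera call.
- r.finish_job(): hands the job in; it is judged then, once.
The state is a dict: "clock": time; "joint_pos": joint angles; "qd": joint speeds; "effort": joint torques, N m; "tool_pos": TCP position; "ee_rot": TCP orientation; "contact_force": force on the tool from outside, world axes, zero at the start; "wrist_torque": the same for the moment, N m; "gripper_width": finger opening in mm; "grasp_force": force on a finger pad.
Only numpy, scipy, OpenCV 4.12 (cv2) and the standard library are available. Lean on these libraries where they do the work, as an engineer would, in place of code of your own. Each camera call takes 0.05 s, during which the arm holds its last target. There are 200 camera calls.

### The job

Pick up the pale maple bowl blank by its round glue block and set it flat on the plywood bed of the boring jig, at least 50 mm short of the red end stop. Push it against the aluminium fence and, keeping it against the fence, slide it along until it meets the red stop; finish with the gripper still holding it there, flat and square, pressed firmly but not rammed against fence and stop at the same time, ready to be bored. Leave the walnut blank, the glue bottle and the faceplate where they are.

Things in the scene. Friction and masses are not known exactly. Their poses are not given: they have to be found in the camera images.
- maple: The work: pale maple bowl blank, a square block 96 x 96 mm and 34 mm thick, with a round plywood glue block (46 mm diameter, 36 mm tall) centred on top, so 70 mm tall overall; about 0.3 kg. Origin: centre of the underside; z up, x and y square to the side faces. Any of its four sides may face the fence.
- jig: Boring jig, fixed to the table: plywood bed 220 (its x) x 300 (its y) mm, 18 mm thick, with an aluminium fence along its whole far (+x) edge. Origin: centre of the bed's underside, on the table; z up. Everything on it is rigid.
- fence: The jig's aluminium fence, 300 mm long, 25 mm thick, 28 mm high above the bed. Origin: middle of its inner face, at the level of the bed's top. Axes parallel to the jig's; the inner face looks to -x, the fence runs along y.
- stop: Red end stop, fixed on the bed, elsewhere along the fence in each run: rigid block square to the fence, 80 mm long, 24 mm thick, 28 mm high; black knob over the fence. Origin: corner where its working face, the fence's inner face and the bed's top meet. Axes parallel to the jig's. The blank comes from +y; fully home its origin is at x -48, y +48, z 0 mm of this corner.
- walnut: Bystander: dark walnut bowl blank, same shape and size as the maple one, also with a pale glue block. Origin: centre of the underside. Leave alone.
- glue: Bystander: white glue bottle with orange cap and yellow band, 48 mm diameter, 130 mm tall. Origin: centre of the underside. Leave alone.
- faceplate: Bystander: steel lathe faceplate, a disc of 80 mm diameter with a hub, 35 mm tall. Origin: centre of the underside. Leave alone.
There are look-alikes about, which are no part of the job. What is shaped like the maple but orange or pink is not meant.

How it is judged:
By the outcome, as a careful person would: the job done as asked, in the order asked, and still so for the second after the job is handed in, while the arm keeps its last pose, push and grip.
It also fails if it takes over 64 s, if anything falls off the work surface, if the arm or the gripper's body presses on something with over 40 N, if the wrist force passes 120 N, or if a joint passes its speed limit or range.

## Working session

There is one attempt and no reset: what is moved stays moved. The work goes in short steps, Python scripts to look and compute and a tool call to move; the robot and the scene stay as the last step left them, time stands still between calls to the robot, and variables do not carry over. Pictures are saved under pics/ and viewed, at most 10 in all, crops included, and the job is handed in when it is done.

Besides the shell and the picture viewer there is one more tool, called after ">>>" by a JSON object that holds its "op" and its "data", one argument or row to a line. servo_tool: Moves the arm, as the interface text tells. Its arguments: {"type":"object","properties":{"steps":{"type":"array"},"newtons":{"type":"number"}},"required":["steps"]}

```bash
mkdir -p pics; ls; python3 - <<'E'
from rig import r
import cv2,numpy as np
for n in("scene","top"):
    cv2.imwrite(f"pics/{n}0.png",r.capture(n)); m=r.camera_model(n)
    R=np.array(m["R"]);t=np.array(m["t"]);print(n,np.round(m["camera_matrix"],1).tolist(),np.round(R,3).tolist(),np.round(-R.T@t,0))
s=r.get_state();print(s,r.grip_depth)
E
```

```text
pics
scene [[387.3, 0.0, 317.3], [0.0, 387.3, 201.0], [0.0, 0.0, 1.0]] [[0.754, 0.657, 0.005], [0.392, -0.444, -0.805], [-0.527, 0.609, -0.593]] [1032. -593.  647.]
top [[423.7, 0.0, 322.8], [0.0, 423.7, 200.3], [0.0, 0.0, 1.0]] [[0.029, -0.999, 0.017], [-0.993, -0.03, -0.112], [0.113, -0.014, -0.994]] [ 359.   19. 1391.]
{'clock': 0.1, 'joint_pos': array([ 1.18089683e+00,  3.59430245e-01,  1.51132424e+00, -2.12600059e-07,
        1.27250190e+00, -1.15112906e-01]), 'qd': array([-0.00160427,  0.00025172, -0.00052371,  0.00051302,  0.0015013 ,
        0.00073435]), 'effort': array([ 2.37782001e-05, -5.28651273e+01, -2.79351604e+01,  3.03799379e-05,
        5.18148343e-03, -3.16805632e-06]), 'tool_pos': array([162.58581704, 576.91620814, 230.53925417]), 'ee_rot': array([ 1.36961366e-01,  9.90576041e-01, -8.05511167e-04, -2.07727641e-04]), 'contact_force': array([ 0.48649076, -0.49222768, -1.20796062]), 'wrist_torque': array([-0.00546485,  0.00530625,  0.0004572 ]), 'grasp_force': 0.0, 'gripper_width': 85.37610529579841} 18.700000000000003
```

View pics/scene0.png

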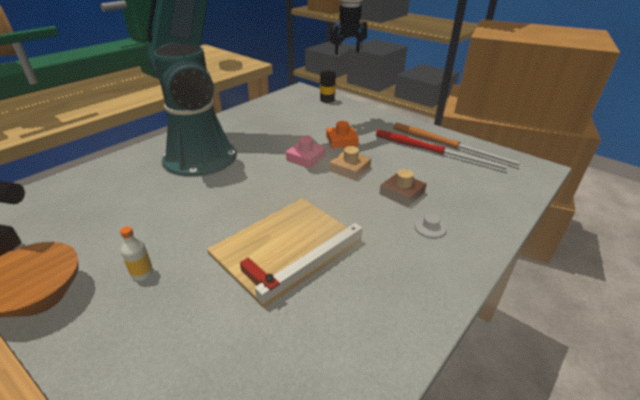

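View pics/top0.png

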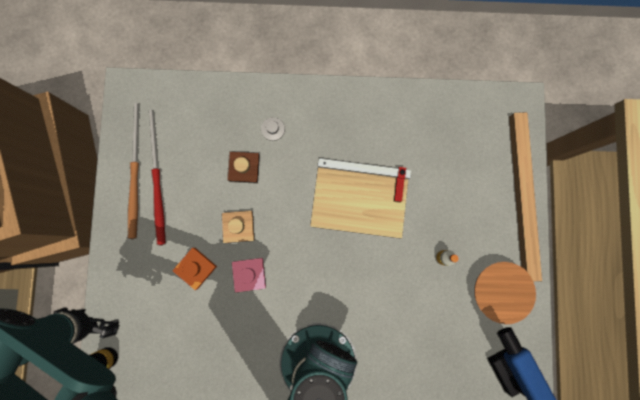

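Scene view: the jig has its fence on the far side and the red stop near (258,275). In the top view the stop is at (400,183) and the fence runs from (319,162) to (410,173).
Things that could be taken for the maple, by top-view pixel:
- pale blank (238,226)
- walnut (244,166)
- orange (195,268)
- pink (249,275)

The pale one fits the description, at scene (351,160). I'll check it in one close crop.

```bash
python3 - <<'E'
import cv2,numpy as np
s=cv2.imread("pics/scene0.png");t=cv2.imread("pics/top0.png")
f=lambda im,x,y,w,h,k:cv2.resize(im[y:y+h,x:x+w],None,fx=k,fy=k,interpolation=cv2.INTER_CUBIC)
a=np.hstack([f(t,213,200,50,50,6),f(s,321,140,60,50,6)[:, :360]])
b=np.hstack([f(t,300,150,120,95,3.0)[:285],f(s,200,190,170,115,2.5)[:285]])
w=min(a.shape[1],b.shape[1]); W=max(a.shape[1],b.shape[1])
p=lambda i:cv2.copyMakeBorder(i,0,0,0,W-i.shape[1],cv2.BORDER_CONSTANT)
o=np.vstack([p(a),p(b)]);print(o.shape);cv2.imwrite("pics/crop1.png",o[:600,:800])
for n,im,x,y in[("maple",t,238,212),("maple gb",t,235,226),("bed",t,350,200),("fence",t,360,167),("stop",t,400,190),("table",t,280,220),("shade",t,215,240),("s maple",s,340,162),("s side",s,345,170),("s gb",s,351,152),("s table",s,300,200)]:print(n,cv2.cvtColor(im[y:y+1,x:x+1],cv2.COLOR_BGR2HSV)[0,0])
E
```

```text
(585, 785, 3)
maple [ 15 114 172]
maple gb [ 19 102 207]
bed [ 22  96 209]
fence [ 38  13 214]
stop [  1 196 163]
table [ 24  25 162]
shade [ 26  24 159]
s maple [ 16 118 184]
s side [ 15  83 123]
s gb [ 19 119 199]
s table [ 19 107 197]
```

View pics/crop1.png

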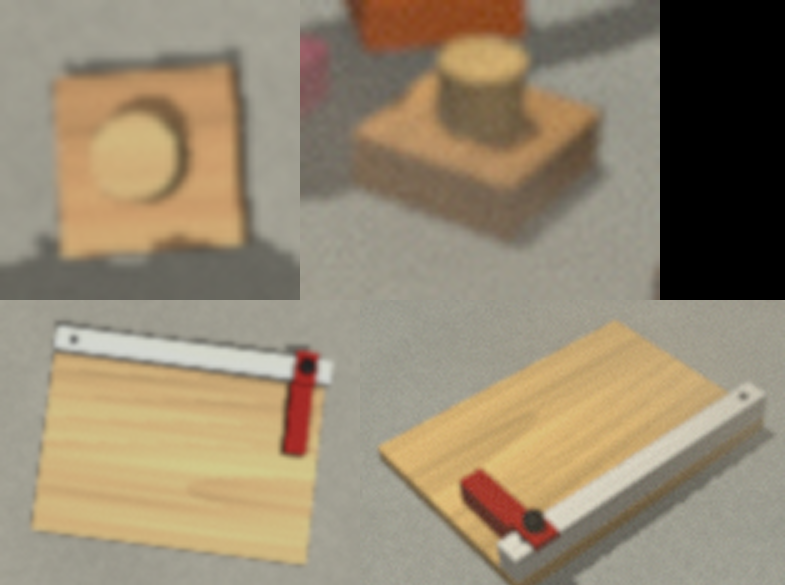

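The crop confirms it: a pale square block with a round glue block on top, disc centre near top (235.5,226) and scene (351.7,150). The stop's working face looks left in the top view. Now I'll measure from both views.

```bash
cat > h.py <<'E'
import cv2,numpy as np
from rig import r
C={n:r.camera_model(n) for n in("scene","top")}
def P(n):m=C[n];return np.array(m["camera_matrix"]),np.array(m["R"]),np.array(m["t"])
def ray(n,uv):
    K,R,t=P(n);d=R.T@np.linalg.inv(K)@np.append(uv,1.);return -R.T@t,d/np.linalg.norm(d)
def plane(n,uv,z):
    o,d=ray(n,uv);return o+d*(z-o[2])/d[2]
def tri(a,b):
    (o,d),(p,e)=ray("top",a),ray("scene",b)
    s=np.linalg.lstsq(np.c_[d,-e],p-o,rcond=None)[0];A=o+s[0]*d;B=p+s[1]*e
    return (A+B)/2,np.linalg.norm(A-B)
def mask(im,lo,hi,box,k=4):
    x,y,w,h=box;c=cv2.resize(im[y:y+h,x:x+w],None,fx=k,fy=k,interpolation=cv2.INTER_CUBIC)
    m=cv2.inRange(cv2.cvtColor(c,cv2.COLOR_BGR2HSV),lo,hi)
    m=cv2.morphologyEx(m,cv2.MORPH_OPEN,np.ones((3,3)))
    q=max(cv2.findContours(m,cv2.RETR_EXTERNAL,cv2.CHAIN_APPROX_NONE)[0],key=cv2.contourArea)
    return (cv2.convexHull(q).reshape(-1,2).astype(np.float32)+.5)/k-.5+[x,y]
def rect(pts,n,z):
    w=np.array([plane(n,p,z)[:2] for p in pts],np.float32);return cv2.minAreaRect(w),w
E
cat > m.py <<'E'
from h import *
t,s=cv2.imread("pics/top0.png"),cv2.imread("pics/scene0.png")
gt=mask(t,(17,60,185),(30,255,255),(222,212,28,28));gs=mask(s,(17,60,160),(30,255,255),(338,142,28,14))
for n,g in(("top",gt),("scene",gs)):
    e,w=rect(g,n,70);print("disc",n,np.round(g.min(0),1),np.round(g.max(0),1),"z70:",np.round(e,1).tolist() if 0 else e)
c=lambda g:(g.min(0)+g.max(0))/2
print("tri disc",tri(c(gt),c(gs)))
mp=mask(t,(8,70,130),(22,255,255),(215,202,46,46));print("maple top z34",rect(mp,"top",34)[0])
f=mask(t,(0,0,190),(180,45,255),(310,150,105,40));fr=rect(f,"top",46)[0];print("fence z46",fr,np.round(cv2.boxPoints(fr),1).tolist())
for nm,z,n,im,b in(("stop",46,"top",t,(385,160,30,50)),):
    q=mask(im,(0,130,100),(8,255,255),b);e=rect(q,n,z)[0];print(nm,e,np.round(cv2.boxPoints(e),1).tolist())
b=mask(t,(15,60,120),(32,255,255),(305,150,110,95));e=rect(b,"top",18)[0];print("bed",e,np.round(cv2.boxPoints(e),1).tolist())
fs=mask(s,(0,0,170),(180,50,255),(245,220,125,80));print("scene fence",np.round(cv2.approxPolyDP(fs.astype(np.float32).reshape(-1,1,2),2,True)[:,0],1).tolist())
bs=mask(s,(15,70,120),(32,255,255),(200,190,170,115));print("scene bed",np.round(cv2.approxPolyDP(bs.astype(np.float32).reshape(-1,1,2),2,True)[:,0],1).tolist())
bt=cv2.approxPolyDP(b.astype(np.float32).reshape(-1,1,2),2,True)[:,0];print("top bed",np.round(bt,1).tolist())
ft=cv2.approxPolyDP(f.astype(np.float32).reshape(-1,1,2),1.5,True)[:,0];print("top fence",np.round(ft,1).tolist())
E
python3 m.py
```

```text
disc top [227.4 218.9] [241.1 232.9] z70: ((420.17388916015625, 273.05621337890625), (43.49959182739258, 42.55573654174805), 2.876296281814575)
disc scene [344.1 146.1] [358.1 153.1] z70: ((421.6360778808594, 269.0233154296875), (43.456085205078125, 44.210411071777344), 41.55593490600586)
tri disc (array([419.7423785 , 273.05620287,  67.56745227]), np.float64(1.3708095260928752))
maple top z34 ((420.7200927734375, 270.6271057128906), (98.88317108154297, 98.12484741210938), 5.784856796264648)
fence z46 ((622.8329467773438, -109.14253234863281), (255.61978149414062, 22.364473342895508), 84.3676986694336) [[599.2000122070312, -235.1999969482422], [621.4000244140625, -237.39999389648438], [646.5, 17.0], [624.2000122070312, 19.100000381469727]]
stop ((562.9623413085938, -243.8043670654297), (26.68259048461914, 93.64550018310547), 82.9538345336914) [[514.9000244140625, -251.3000030517578], [607.7999877929688, -262.79998779296875], [611.0999755859375, -236.3000030517578], [518.0999755859375, -224.8000030517578]]
bed ((511.9737548828125, -119.28347778320312), (301.68658447265625, 198.6220245
[... 319 characters left out ...]
0610351562], [355.8999938964844, 222.10000610351562]]
scene bed [[345.8999938964844, 225.89999389648438], [255.39999389648438, 296.6000061035156], [231.10000610351562, 275.8999938964844], [206.89999389648438, 249.10000610351562], [300.6000061035156, 197.89999389648438]]
top bed [[317.6000061035156, 167.60000610351562], [406.8999938964844, 178.39999389648438], [401.6000061035156, 236.89999389648438], [310.6000061035156, 226.10000610351562]]
top fence [[318.3999938964844, 161.89999389648438], [321.3999938964844, 158.89999389648438], [397.1000061035156, 170.10000610351562], [395.8999938964844, 174.60000610351562], [322.6000061035156, 165.60000610351562], [318.6000061035156, 164.60000610351562]]
```

Measurements and checks:
- **Maple:** (420.5, 271.5), yaw +5.8°, top triangulated at 67.6 mm against 70 expected.
- **Jig:** yaw −5.6°, bed 302 x 199 mm visible, as expected.
- **Corner of fence and stop:** about (598, −235).

I'll turn the tool to the maple's axes first.

>>> {"op": "servo_tool", "data": {
  "steps": [
    {"rz":-0.094},
    {"rz":-0.094},
    {"rz":-0.094},
    {"rz":-0.094},
    {}
  ],
  "newtons": 60
}}

```text
invalid input
```

```bash
cat > g.py <<'E'
# print shift in tool axes to reach world target, and yaw of tool y
import sys,numpy as np
from rig import r
from scipy.spatial.transform import Rotation as Ro
s=r.get_state();R=Ro.from_quat(s["ee_rot"]).as_matrix();T=np.array([float(a) for a in sys.argv[1:4]])
print("t",s["clock"],"tcp",np.round(s["tool_pos"],1),"tooly deg",np.round(np.degrees(np.arctan2(R[1,1],R[0,1])),2),"zaxis",np.round(R[:,2],3))
print("shift tool",np.round(R.T@(T-s["tool_pos"]),1),"F",np.round(s["contact_force"],1),"M",np.round(s["wrist_torque"],2),"w",s["gripper_width"])
E
python3 g.py 420.5 271.5 120
```

```text
t 0.1 tcp [162.6 576.9 230.5] tooly deg 74.26 zaxis [-0.001 -0.002 -1.   ]
shift tool [-331.1 -223.8  110.8] F [ 0.5 -0.5 -1.2] M [-0.01  0.01  0.  ] w 85.37610529579841
```

>>> {"op": "servo_tool", "data": {
  "steps": [
    {"rz":-0.094},
    {"rz":-0.094},
    {"rz":-0.094},
    {"rz":-0.094},
    {"z":0}
  ],
  "newtons": 60
}}

```text
invalid input
```

```bash
python3 g.py 420.5 271.5 120
```

```text
t 0.1 tcp [162.6 576.9 230.5] tooly deg 74.26 zaxis [-0.001 -0.002 -1.   ]
shift tool [-331.1 -223.8  110.8] F [ 0.5 -0.5 -1.2] M [-0.01  0.01  0.  ] w 85.37610529579841
```

Perhaps each row needs every field.

>>> {"op": "servo_tool", "data": {
  "steps": [
    {"gripper":85,"x":0,"y":0,"z":0,"rx":0,"ry":0,"rz":-0.094},
    {"gripper":85,"x":0,"y":0,"z":0,"rx":0,"ry":0,"rz":-0.094},
    {"gripper":85,"x":0,"y":0,"z":0,"rx":0,"ry":0,"rz":-0.094},
    {"gripper":85,"x":0,"y":0,"z":0,"rx":0,"ry":0,"rz":-0.094},
    {"gripper":85,"x":0,"y":0,"z":0,"rx":0,"ry":0,"rz":0}
  ],
  "newtons": 60
}}

```text
clock: 0.52
tool_pos: [162.7, 577.1, 230.8]
ee_rot: [-0.052, 0.999, -0.001, -0.0]
contact_force: [-0.5, 0.3, 0.0]
gripper_width: 85.2
grasp_force: 0.0
```

```bash
python3 g.py 420.5 271.5 120
```

```text
t 0.5167 tcp [162.7 577.1 230.8] tooly deg 95.99 zaxis [-0.    -0.001 -1.   ]
shift tool [-224.6 -330.7  111. ] F [-0.5  0.3  0. ] M [0.01 0.01 0.02] w 85.19702190443972
```

>>> {"op": "servo_tool", "data": {
  "steps": [
    {"gripper":85,"x":-22,"y":-33,"z":7,"rx":0,"ry":0,"rz":0},
    {"gripper":85,"x":-22,"y":-33,"z":7,"rx":0,"ry":0,"rz":0},
    {"gripper":85,"x":-22,"y":-33,"z":7,"rx":0,"ry":0,"rz":0},
    {"gripper":85,"x":-22,"y":-33,"z":7,"rx":0,"ry":0,"rz":0},
    {"gripper":85,"x":-22,"y":-33,"z":7,"rx":0,"ry":0,"rz":0},
    {"gripper":85,"x":-22,"y":-33,"z":7,"rx":0,"ry":0,"rz":0},
    {"gripper":85,"x":-22,"y":-33,"z":7,"rx":0,"ry":0,"rz":0},
    {"gripper":85,"x":-22,"y":-33,"z":7,"rx":0,"ry":0,"rz":0},
    {"gripper":85,"x":-22,"y":-33,"z":7,"rx":0,"ry":0,"rz":0},
    {"gripper":85,"x":0,"y":0,"z":0,"rx":0,"ry":0,"rz":0}
  ]
}}

```text
clock: 1.35
tool_pos: [393.3, 296.9, 167.2]
ee_rot: [-0.047, 0.999, -0.002, 0.0]
contact_force: [-0.2, 0.0, -0.3]
gripper_width: 84.9
grasp_force: 0.0
```

```bash
python3 g.py 420.5 271.5 120
```

```text
t 1.35 tcp [393.3 296.9 167.2] tooly deg 95.35 zaxis [ 0.001 -0.003 -1.   ]
shift tool [-24.7 -27.7  47.3] F [-0.2  0.  -0.3] M [ 0.02 -0.01 -0.07] w 84.91869977404595
```

>>> {"op": "servo_tool", "data": {
  "steps": [
    {"gripper":85,"x":-12.5,"y":-14,"z":14,"rx":0,"ry":0,"rz":0},
    {"gripper":85,"x":-12.5,"y":-14,"z":14,"rx":0,"ry":0,"rz":0},
    {"gripper":85,"x":0,"y":0,"z":20,"rx":0,"ry":0,"rz":0},
    {"gripper":85,"x":0,"y":0,"z":0,"rx":0,"ry":0,"rz":0},
    {"gripper":85,"x":0,"y":0,"z":0,"rx":0,"ry":0,"rz":0}
  ]
}}

```text
clock: 1.77
tool_pos: [416.3, 276.3, 119.6]
ee_rot: [-0.049, 0.999, -0.001, -0.002]
contact_force: [-0.5, 0.0, -0.4]
gripper_width: 84.9
grasp_force: 0.0
```

```bash
python3 g.py 420.5 271.5 35; python3 - <<'E'
from h import *
a,b=r.capture("top"),r.capture("scene")
f=lambda im,x,y,w,h,k:cv2.resize(im[y:y+h,x:x+w],None,fx=k,fy=k,interpolation=cv2.INTER_CUBIC)
cv2.imwrite("pics/pre.png",np.hstack([f(a,190,180,100,110,4),f(b,300,85,90,110,4)]))
E
```

```text
t 1.7667 tcp [416.3 276.3 119.6] tooly deg 95.67 zaxis [-0.003 -0.001 -1.   ]
shift tool [-4.  -5.1 84.6] F [-0.5  0.  -0.4] M [-0.   -0.02  0.03] w 84.88442868208934
```

View pics/pre.png

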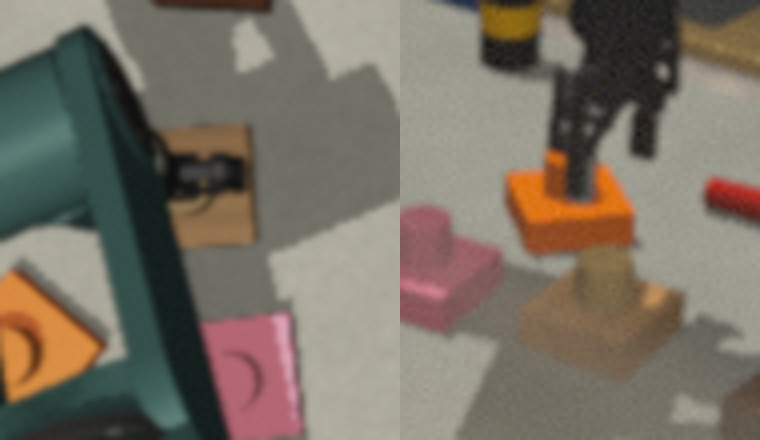

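The open gripper hovers over the pale blank's glue block (crop left (205,175)) and the pink and orange ones are clear. I'll correct the offset and go partway down.

>>> {"op": "servo_tool", "data": {
  "steps": [
    {"gripper":85,"x":-3.5,"y":-5,"z":12,"rx":0,"ry":0,"rz":0},
    {"gripper":85,"x":0,"y":0,"z":12,"rx":0,"ry":0,"rz":0},
    {"gripper":85,"x":0,"y":0,"z":0,"rx":0,"ry":0,"rz":0},
    {"gripper":85,"x":0,"y":0,"z":0,"rx":0,"ry":0,"rz":0},
    {"gripper":85,"x":0,"y":0,"z":0,"rx":0,"ry":0,"rz":0}
  ]
}}

```text
clock: 2.28
tool_pos: [421.7, 272.7, 97.3]
ee_rot: [-0.051, 0.999, 0.0, 0.001]
contact_force: [0.5, 1.2, 0.4]
gripper_width: 84.9
grasp_force: 0.0
```

```bash
python3 g.py 420.5 271.5 35
```

```text
t 2.2833 tcp [421.7 272.7  97.3] tooly deg 95.82 zaxis [ 0.001  0.001 -1.   ]
shift tool [ 1.4 -1.1 62.3] F [0.5 1.2 0.4] M [-0.07 -0.04  0.  ] w 84.91586366557861
```

Within about 1.5 mm, so I go down.

>>> {"op": "servo_tool", "data": {
  "steps": [
    {"gripper":85,"x":0,"y":-1,"z":15,"rx":0,"ry":0,"rz":0},
    {"gripper":85,"x":0,"y":0,"z":15,"rx":0,"ry":0,"rz":0},
    {"gripper":85,"x":0,"y":0,"z":15,"rx":0,"ry":0,"rz":0},
    {"gripper":85,"x":0,"y":0,"z":10,"rx":0,"ry":0,"rz":0},
    {"gripper":85,"x":0,"y":0,"z":5,"rx":0,"ry":0,"rz":0},
    {"gripper":85,"x":0,"y":0,"z":0,"rx":0,"ry":0,"rz":0},
    {"gripper":85,"x":0,"y":0,"z":0,"rx":0,"ry":0,"rz":0},
    {"gripper":85,"x":0,"y":0,"z":0,"rx":0,"ry":0,"rz":0}
  ]
}}

```text
clock: 2.95
tool_pos: [422.2, 271.3, 37.0]
ee_rot: [-0.051, 0.999, 0.0, 0.001]
contact_force: [0.3, -0.1, 0.5]
gripper_width: 85.5
grasp_force: 0.0
```

```bash
python3 g.py 420.5 271.5 35
```

```text
t 2.95 tcp [422.2 271.3  37. ] tooly deg 95.8 zaxis [ 0.001  0.    -1.   ]
shift tool [1.6 0.3 2. ] F [ 0.3 -0.1  0.5] M [-0.01  0.03  0.02] w 85.46340021915631
```

>>> {"op": "servo_tool", "data": {
  "steps": [
    {"gripper":30,"x":1,"y":0,"z":1,"rx":0,"ry":0,"rz":0},
    {"gripper":30,"x":0,"y":0,"z":0,"rx":0,"ry":0,"rz":0},
    {"gripper":30,"x":0,"y":0,"z":0,"rx":0,"ry":0,"rz":0},
    {"gripper":30,"x":0,"y":0,"z":0,"rx":0,"ry":0,"rz":0},
    {"gripper":30,"x":0,"y":0,"z":0,"rx":0,"ry":0,"rz":0},
    {"gripper":30,"x":0,"y":0,"z":0,"rx":0,"ry":0,"rz":0},
    {"gripper":30,"x":0,"y":0,"z":0,"rx":0,"ry":0,"rz":0},
    {"gripper":30,"x":0,"y":0,"z":0,"rx":0,"ry":0,"rz":0}
  ],
  "newtons": 70
}}

```text
clock: 3.62
tool_pos: [420.8, 270.9, 35.9]
ee_rot: [-0.051, 0.999, -0.0, 0.0]
contact_force: [-1.9, -0.3, 5.9]
gripper_width: 44.8
grasp_force: 70.6
```

```bash
python3 g.py 420.5 271.5 100
```

```text
t 3.6167 tcp [420.8 270.9  35.9] tooly deg 95.8 zaxis [ 0.001  0.    -1.   ]
shift tool [  0.2   0.6 -64.1] F [-1.9 -0.3  5.9] M [-0.22  0.15  0.  ] w 44.816778537881724
```

Holding (opening 44.8 mm, 70 N). I lift 75 mm and look at force and pose.

>>> {"op": "servo_tool", "data": {
  "steps": [
    {"gripper":30,"x":0,"y":0,"z":-5,"rx":0,"ry":0,"rz":0},
    {"gripper":30,"x":0,"y":0,"z":-10,"rx":0,"ry":0,"rz":0},
    {"gripper":30,"x":0,"y":0,"z":-15,"rx":0,"ry":0,"rz":0},
    {"gripper":30,"x":0,"y":0,"z":-15,"rx":0,"ry":0,"rz":0},
    {"gripper":30,"x":0,"y":0,"z":-15,"rx":0,"ry":0,"rz":0.05},
    {"gripper":30,"x":0,"y":0,"z":-10,"rx":0,"ry":0,"rz":0.05},
    {"gripper":30,"x":0,"y":0,"z":-5,"rx":0,"ry":0,"rz":0.05},
    {"gripper":30,"x":0,"y":0,"z":0,"rx":0,"ry":0,"rz":0.048},
    {"gripper":30,"x":0,"y":0,"z":0,"rx":0,"ry":0,"rz":0},
    {"gripper":30,"x":0,"y":0,"z":0,"rx":0,"ry":0,"rz":0}
  ]
}}

```text
clock: 4.45
tool_pos: [420.3, 270.8, 110.6]
ee_rot: [0.048, 0.999, -0.0, -0.0]
contact_force: [0.3, -0.0, -3.6]
gripper_width: 44.5
grasp_force: 71.9
```

```bash
python3 g.py 546.6 -110 110
```

```text
t 4.45 tcp [420.3 270.8 110.6] tooly deg 84.54 zaxis [-0. -0. -1.]
shift tool [-162.  -367.     0.7] F [ 0.3 -0.  -3.6] M [-0.02  0.   -0.02] w 44.528365525674744
```

>>> {"op": "servo_tool", "data": {
  "steps": [
    {"gripper":30,"x":-5,"y":-12,"z":0,"rx":0,"ry":0,"rz":0},
    {"gripper":30,"x":-10,"y":-23,"z":0,"rx":0,"ry":0,"rz":0},
    {"gripper":30,"x":-10,"y":-23,"z":0,"rx":0,"ry":0,"rz":0},
    {"gripper":30,"x":-10,"y":-23,"z":0,"rx":0,"ry":0,"rz":0},
    {"gripper":30,"x":-10,"y":-23,"z":0,"rx":0,"ry":0,"rz":0},
    {"gripper":30,"x":-10,"y":-23,"z":0,"rx":0,"ry":0,"rz":0},
    {"gripper":30,"x":-10,"y":-23,"z":0,"rx":0,"ry":0,"rz":0},
    {"gripper":30,"x":-10,"y":-23,"z":0,"rx":0,"ry":0,"rz":0},
    {"gripper":30,"x":-10,"y":-23,"z":0,"rx":0,"ry":0,"rz":0},
    {"gripper":30,"x":-10,"y":-23,"z":0,"rx":0,"ry":0,"rz":0}
  ]
}}

```text
clock: 5.28
tool_pos: [493.7, 42.6, 110.1]
ee_rot: [0.048, 0.999, -0.0, -0.001]
contact_force: [0.5, 0.6, -5.3]
gripper_width: 44.7
grasp_force: 72.4
```

>>> {"op": "servo_tool", "data": {
  "steps": [
    {"gripper":30,"x":-10,"y":-23,"z":0,"rx":0,"ry":0,"rz":0},
    {"gripper":30,"x":-10,"y":-23,"z":0,"rx":0,"ry":0,"rz":0},
    {"gripper":30,"x":-10,"y":-23,"z":0,"rx":0,"ry":0,"rz":0},
    {"gripper":30,"x":-10,"y":-23,"z":0,"rx":0,"ry":0,"rz":0},
    {"gripper":30,"x":-10,"y":-23,"z":0,"rx":0,"ry":0,"rz":0},
    {"gripper":30,"x":-10,"y":-23,"z":0,"rx":0,"ry":0,"rz":0},
    {"gripper":30,"x":-6,"y":-8,"z":0,"rx":0,"ry":0,"rz":0},
    {"gripper":30,"x":0,"y":0,"z":0,"rx":0,"ry":0,"rz":0},
    {"gripper":30,"x":0,"y":0,"z":0,"rx":0,"ry":0,"rz":0},
    {"gripper":30,"x":0,"y":0,"z":0,"rx":0,"ry":0,"rz":0}
  ]
}}

```text
clock: 6.12
tool_pos: [544.4, -106.7, 109.9]
ee_rot: [0.048, 0.999, 0.001, -0.001]
contact_force: [-0.3, 0.4, -4.5]
gripper_width: 44.5
grasp_force: 72.5
```

```bash
python3 g.py 546.6 -110 54; python3 - <<'E'
from h import *
a,b=r.capture("top"),r.capture("scene")
f=lambda im,x,y,w,h,k:cv2.resize(im[y:y+h,x:x+w],None,fx=k,fy=k,interpolation=cv2.INTER_CUBIC)
cv2.imwrite("pics/over.png",np.hstack([f(a,300,145,120,130,3),f(b,200,170,170,130,2.55)[:,:430]][0:1]+[cv2.resize(f(b,200,170,170,130,2.5),(430,390))]))
E
```

```text
t 6.1167 tcp [ 544.4 -106.7  109.9] tooly deg 84.49 zaxis [-0.002  0.001 -1.   ]
shift tool [-2.6 -3.1 55.9] F [-0.3  0.4 -4.5] M [-0.02 -0.01  0.01] w 44.52911437622663
```

View pics/over.png

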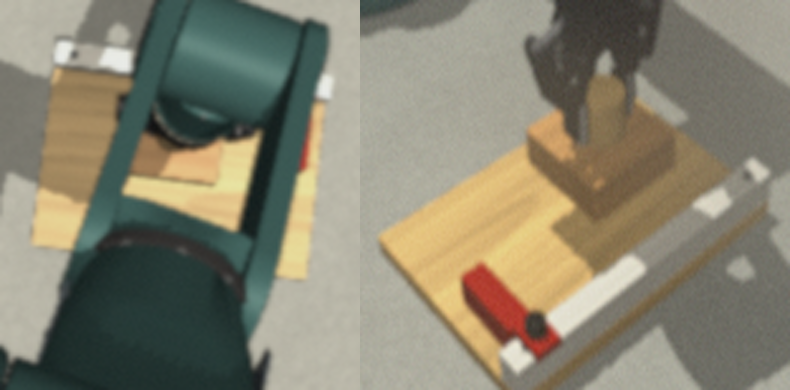

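The blank hangs level over the bed, square with it, ahead of the stop (scene crop (600,160)) and about 75 mm from it. I lower it, the last part slowly.

>>> {"op": "servo_tool", "data": {
  "steps": [
    {"gripper":30,"x":0,"y":0,"z":10,"rx":0,"ry":0,"rz":0},
    {"gripper":30,"x":0,"y":0,"z":15,"rx":0,"ry":0,"rz":0},
    {"gripper":30,"x":0,"y":0,"z":12,"rx":0,"ry":0,"rz":0},
    {"gripper":30,"x":0,"y":0,"z":8,"rx":0,"ry":0,"rz":0},
    {"gripper":30,"x":0,"y":0,"z":4,"rx":0,"ry":0,"rz":0},
    {"gripper":30,"x":0,"y":0,"z":0,"rx":0,"ry":0,"rz":0},
    {"gripper":30,"x":0,"y":0,"z":0,"rx":0,"ry":0,"rz":0}
  ]
}}

```text
clock: 6.8
tool_pos: [545.6, -107.7, 61.2]
ee_rot: [0.048, 0.999, 0.0, -0.0]
contact_force: [-0.8, -0.0, -3.4]
gripper_width: 44.3
grasp_force: 72.5
```

>>> {"op": "servo_tool", "data": {
  "steps": [
    {"gripper":30,"x":0,"y":0,"z":2,"rx":0,"ry":0,"rz":0},
    {"gripper":30,"x":0,"y":0,"z":1,"rx":0,"ry":0,"rz":0},
    {"gripper":30,"x":0,"y":0,"z":1,"rx":0,"ry":0,"rz":0},
    {"gripper":30,"x":0,"y":0,"z":1,"rx":0,"ry":0,"rz":0},
    {"gripper":30,"x":0,"y":0,"z":0,"rx":0,"ry":0,"rz":0},
    {"gripper":30,"x":0,"y":0,"z":0,"rx":0,"ry":0,"rz":0}
  ]
}}

```text
clock: 7.3
tool_pos: [545.6, -108.0, 56.4]
ee_rot: [0.048, 0.999, -0.0, 0.0]
contact_force: [0.3, 0.4, -4.5]
gripper_width: 44.3
grasp_force: 72.5
```

```bash
python3 g.py 546.6 -110 54
```

```text
t 7.3 tcp [ 545.6 -108.    56.4] tooly deg 84.45 zaxis [ 0. -0. -1.]
shift tool [-1.2 -1.9  2.4] F [ 0.3  0.4 -4.5] M [0.   0.   0.02] w 44.280838310280394
```

>>> {"op": "servo_tool", "data": {
  "steps": [
    {"gripper":30,"x":0,"y":0,"z":1,"rx":0,"ry":0,"rz":0},
    {"gripper":30,"x":0,"y":0,"z":1,"rx":0,"ry":0,"rz":0},
    {"gripper":30,"x":0,"y":0,"z":0.5,"rx":0,"ry":0,"rz":0},
    {"gripper":30,"x":0,"y":0,"z":0,"rx":0,"ry":0,"rz":0},
    {"gripper":30,"x":0,"y":0,"z":0,"rx":0,"ry":0,"rz":0}
  ]
}}

```text
clock: 7.72
tool_pos: [545.6, -108.0, 54.0]
ee_rot: [0.048, 0.999, -0.0, 0.0]
contact_force: [-0.5, 0.0, -0.3]
gripper_width: 44.4
grasp_force: 73.1
```

>>> {"op": "servo_tool", "data": {
  "steps": [
    {"gripper":30,"x":0,"y":0,"z":0.4,"rx":0,"ry":0,"rz":0},
    {"gripper":30,"x":0,"y":0,"z":0,"rx":0,"ry":0,"rz":0},
    {"gripper":30,"x":0,"y":0,"z":0,"rx":0,"ry":0,"rz":0},
    {"gripper":30,"x":0,"y":0,"z":0,"rx":0,"ry":0,"rz":0}
  ]
}}

```text
clock: 8.05
tool_pos: [545.6, -108.0, 54.0]
ee_rot: [0.048, 0.999, -0.0, 0.0]
contact_force: [-2.6, 0.2, 5.7]
gripper_width: 44.5
grasp_force: 73.1
```

Seated on the bed. Now I push toward the fence along tool −x.

>>> {"op": "servo_tool", "data": {
  "steps": [
    {"gripper":30,"x":-2,"y":0,"z":0,"rx":0,"ry":0,"rz":0},
    {"gripper":30,"x":-3,"y":0,"z":0,"rx":0,"ry":0,"rz":0},
    {"gripper":30,"x":-3,"y":0,"z":0,"rx":0,"ry":0,"rz":0},
    {"gripper":30,"x":-2,"y":0,"z":0,"rx":0,"ry":0,"rz":0},
    {"gripper":30,"x":-1,"y":0,"z":0,"rx":0,"ry":0,"rz":0},
    {"gripper":30,"x":-1,"y":0,"z":0,"rx":0,"ry":0,"rz":0},
    {"gripper":30,"x":0,"y":0,"z":0,"rx":0,"ry":0,"rz":0},
    {"gripper":30,"x":0,"y":0,"z":0,"rx":0,"ry":0,"rz":0}
  ]
}}

```text
clock: 8.72
tool_pos: [555.2, -108.7, 53.9]
ee_rot: [0.048, 0.999, 0.0, -0.002]
contact_force: [-8.7, -0.2, 12.0]
gripper_width: 44.7
grasp_force: 73.7
```

```bash
python3 g.py 546.6 -110 54
```

```text
t 8.7167 tcp [ 555.2 -108.7   53.9] tooly deg 84.48 zaxis [-0.004  0.    -1.   ]
shift tool [ 8.4 -2.2 -0. ] F [-8.7 -0.2 12. ] M [0.02 1.18 0.03] w 44.69978539656786
```

>>> {"op": "servo_tool", "data": {
  "steps": [
    {"gripper":30,"x":-1,"y":0,"z":-0.4,"rx":0,"ry":0,"rz":0},
    {"gripper":30,"x":-1,"y":0,"z":0,"rx":0,"ry":0,"rz":0},
    {"gripper":30,"x":-1,"y":0,"z":0,"rx":0,"ry":0,"rz":0},
    {"gripper":30,"x":0,"y":0,"z":0,"rx":0,"ry":0,"rz":0},
    {"gripper":30,"x":0,"y":0,"z":0,"rx":0,"ry":0,"rz":0}
  ]
}}

```text
clock: 9.13
tool_pos: [559.6, -109.2, 54.0]
ee_rot: [0.048, 0.999, 0.0, -0.001]
contact_force: [-5.3, 0.8, 6.6]
gripper_width: 44.9
grasp_force: 73.0
```

```bash
python3 g.py 546.6 -110 54
```

```text
t 9.1333 tcp [ 559.6 -109.2   54. ] tooly deg 84.46 zaxis [-0.002  0.    -1.   ]
shift tool [12.9 -2.  -0. ] F [-5.3  0.8  6.6] M [ 0.05  0.73 -0.03] w 44.87148536058945
```

Just friction so far, still sliding. I continue in small steps.

>>> {"op": "servo_tool", "data": {
  "steps": [
    {"gripper":30,"x":-0.7,"y":0,"z":0,"rx":0,"ry":0,"rz":0},
    {"gripper":30,"x":-0.7,"y":0,"z":0,"rx":0,"ry":0,"rz":0},
    {"gripper":30,"x":-0.6,"y":0,"z":0,"rx":0,"ry":0,"rz":0},
    {"gripper":30,"x":0,"y":0,"z":0,"rx":0,"ry":0,"rz":0},
    {"gripper":30,"x":0,"y":0,"z":0,"rx":0,"ry":0,"rz":0}
  ]
}}

```text
clock: 9.55
tool_pos: [561.5, -109.4, 54.0]
ee_rot: [0.048, 0.999, 0.0, -0.001]
contact_force: [-5.8, 1.7, 6.1]
gripper_width: 44.6
grasp_force: 73.3
```

>>> {"op": "servo_tool", "data": {
  "steps": [
    {"gripper":30,"x":-0.7,"y":0,"z":0,"rx":0,"ry":0,"rz":0},
    {"gripper":30,"x":-0.7,"y":0,"z":0,"rx":0,"ry":0,"rz":0},
    {"gripper":30,"x":-0.6,"y":0,"z":0,"rx":0,"ry":0,"rz":0},
    {"gripper":30,"x":0,"y":0,"z":0,"rx":0,"ry":0,"rz":0},
    {"gripper":30,"x":0,"y":0,"z":0,"rx":0,"ry":0,"rz":0}
  ]
}}

```text
clock: 9.97
tool_pos: [561.8, -109.4, 54.0]
ee_rot: [0.048, 0.999, 0.0, -0.003]
contact_force: [-10.8, 0.3, 11.7]
gripper_width: 44.2
grasp_force: 73.6
```

```bash
python3 g.py 546.6 -110 54
```

```text
t 9.9667 tcp [ 561.8 -109.4   54. ] tooly deg 84.47 zaxis [-0.005  0.001 -1.   ]
shift tool [15.  -2.1  0. ] F [-10.8   0.3  11.7] M [-0.    1.42 -0.07] w 44.24865667822746
```

Contact at jig x = 569.8, against 570.1 predicted. I press a little more, then slide along tool −y, keeping the fence force.

>>> {"op": "servo_tool", "data": {
  "steps": [
    {"gripper":30,"x":-0.7,"y":0,"z":0,"rx":0,"ry":0,"rz":0},
    {"gripper":30,"x":-0.8,"y":0,"z":0,"rx":0,"ry":0,"rz":0},
    {"gripper":30,"x":0,"y":0,"z":0,"rx":0,"ry":0,"rz":0},
    {"gripper":30,"x":0,"y":0,"z":0,"rx":0,"ry":0,"rz":0}
  ]
}}

```text
clock: 10.3
tool_pos: [561.8, -109.3, 54.0]
ee_rot: [0.048, 0.999, 0.0, -0.004]
contact_force: [-13.5, 0.6, 15.9]
gripper_width: 44.6
grasp_force: 74.2
```

>>> {"op": "servo_tool", "data": {
  "steps": [
    {"gripper":30,"x":0,"y":-1,"z":0,"rx":0,"ry":0,"rz":0},
    {"gripper":30,"x":0,"y":-2,"z":0,"rx":0,"ry":0,"rz":0},
    {"gripper":30,"x":0,"y":-3,"z":0,"rx":0,"ry":0,"rz":0},
    {"gripper":30,"x":0,"y":-3,"z":0,"rx":0,"ry":0,"rz":0},
    {"gripper":30,"x":0,"y":-3,"z":0,"rx":0,"ry":0,"rz":0},
    {"gripper":30,"x":0,"y":-3,"z":0,"rx":0,"ry":0,"rz":0},
    {"gripper":30,"x":0,"y":0,"z":0,"rx":0,"ry":0,"rz":0}
  ]
}}

```text
clock: 10.88
tool_pos: [560.7, -120.6, 54.1]
ee_rot: [0.049, 0.999, 0.003, -0.004]
contact_force: [-10.8, 15.3, 17.8]
gripper_width: 44.4
grasp_force: 74.8
```

```bash
python3 g.py 546.6 -110 54
```

```text
t 10.8833 tcp [ 560.7 -120.6   54.1] tooly deg 84.39 zaxis [-0.007  0.007 -1.   ]
shift tool [15.1  9.2  0.3] F [-10.8  15.3  17.8] M [ 2.22  1.46 -0.01] w 44.392456698667935
```

>>> {"op": "servo_tool", "data": {
  "steps": [
    {"gripper":30,"x":0,"y":-2,"z":-0.3,"rx":0,"ry":0,"rz":0},
    {"gripper":30,"x":0,"y":-3,"z":-0.2,"rx":0,"ry":0,"rz":0},
    {"gripper":30,"x":0,"y":-3,"z":0,"rx":0,"ry":0,"rz":0},
    {"gripper":30,"x":0,"y":-3,"z":0,"rx":0,"ry":0,"rz":0},
    {"gripper":30,"x":0,"y":-3,"z":0,"rx":0,"ry":0,"rz":0},
    {"gripper":30,"x":0,"y":-3,"z":0,"rx":0,"ry":0,"rz":0},
    {"gripper":30,"x":0,"y":-3,"z":0,"rx":0,"ry":0,"rz":0},
    {"gripper":30,"x":0,"y":0,"z":0,"rx":0,"ry":0,"rz":0}
  ]
}}

```text
clock: 11.55
tool_pos: [558.7, -140.9, 54.2]
ee_rot: [0.049, 0.999, 0.003, -0.004]
contact_force: [-10.2, 12.5, 14.0]
gripper_width: 44.7
grasp_force: 74.1
```

```bash
python3 g.py 546.6 -110 54
```

```text
t 11.55 tcp [ 558.7 -140.9   54.2] tooly deg 84.41 zaxis [-0.007  0.006 -1.   ]
shift tool [15.  29.6  0.4] F [-10.2  12.5  14. ] M [ 1.87  1.33 -0.01] w 44.702021335076495
```

>>> {"op": "servo_tool", "data": {
  "steps": [
    {"gripper":30,"x":0,"y":-3,"z":-0.2,"rx":0,"ry":0,"rz":0},
    {"gripper":30,"x":0,"y":-3,"z":0,"rx":0,"ry":0,"rz":0},
    {"gripper":30,"x":-0.2,"y":-3,"z":0,"rx":0,"ry":0,"rz":0},
    {"gripper":30,"x":0,"y":-3,"z":0,"rx":0,"ry":0,"rz":0},
    {"gripper":30,"x":0,"y":-3,"z":0,"rx":0,"ry":0,"rz":0},
    {"gripper":30,"x":-0.2,"y":-3,"z":0,"rx":0,"ry":0,"rz":0},
    {"gripper":30,"x":0,"y":-3,"z":0,"rx":0,"ry":0,"rz":0},
    {"gripper":30,"x":0,"y":-3,"z":0,"rx":0,"ry":0,"rz":0},
    {"gripper":30,"x":0,"y":-3,"z":0,"rx":0,"ry":0,"rz":0},
    {"gripper":30,"x":0,"y":0,"z":0,"rx":0,"ry":0,"rz":0}
  ]
}}

```text
clock: 12.38
tool_pos: [556.1, -167.5, 54.2]
ee_rot: [0.049, 0.999, 0.003, -0.004]
contact_force: [-11.4, 14.1, 13.3]
gripper_width: 44.3
grasp_force: 73.9
```

```bash
python3 g.py 546.6 -110 54
```

```text
t 12.3833 tcp [ 556.1 -167.5   54.2] tooly deg 84.41 zaxis [-0.008  0.007 -1.   ]
shift tool [15.  56.3  0.7] F [-11.4  14.1  13.3] M [ 1.95  1.42 -0.01] w 44.25683914476937
```

About 15 mm left. I go 9 mm, then 1 mm rows.

>>> {"op": "servo_tool", "data": {
  "steps": [
    {"gripper":30,"x":0,"y":-2,"z":0,"rx":0,"ry":0,"rz":0},
    {"gripper":30,"x":0,"y":-2,"z":0,"rx":0,"ry":0,"rz":0},
    {"gripper":30,"x":0,"y":-2,"z":0,"rx":0,"ry":0,"rz":0},
    {"gripper":30,"x":0,"y":-1,"z":0,"rx":0,"ry":0,"rz":0},
    {"gripper":30,"x":0,"y":-1,"z":0,"rx":0,"ry":0,"rz":0},
    {"gripper":30,"x":0,"y":-1,"z":0,"rx":0,"ry":0,"rz":0},
    {"gripper":30,"x":0,"y":0,"z":0,"rx":0,"ry":0,"rz":0}
  ]
}}

```text
clock: 12.97
tool_pos: [555.3, -175.9, 54.2]
ee_rot: [0.049, 0.999, 0.003, -0.004]
contact_force: [-10.7, 13.9, 15.3]
gripper_width: 44.3
grasp_force: 73.9
```

>>> {"op": "servo_tool", "data": {
  "steps": [
    {"gripper":30,"x":0,"y":-1,"z":0,"rx":0,"ry":0,"rz":0},
    {"gripper":30,"x":0,"y":-1,"z":0,"rx":0,"ry":0,"rz":0},
    {"gripper":30,"x":0,"y":-1,"z":0,"rx":0,"ry":0,"rz":0},
    {"gripper":30,"x":0,"y":0,"z":0,"rx":0,"ry":0,"rz":0}
  ]
}}

```text
clock: 13.3
tool_pos: [554.9, -178.9, 54.2]
ee_rot: [0.049, 0.999, 0.004, -0.004]
contact_force: [-9.8, 15.0, 15.0]
gripper_width: 44.5
grasp_force: 73.9
```

```bash
python3 g.py 546.6 -110 54
```

```text
t 13.3 tcp [ 554.9 -178.9   54.2] tooly deg 84.42 zaxis [-0.008  0.007 -1.   ]
shift tool [15.  67.7  0.8] F [-9.8 15.  15. ] M [ 2.13  1.35 -0.  ] w 44.48958144540278
```

>>> {"op": "servo_tool", "data": {
  "steps": [
    {"gripper":30,"x":0,"y":-0.8,"z":0,"rx":0,"ry":0,"rz":0},
    {"gripper":30,"x":-0.2,"y":-0.8,"z":-0.1,"rx":0,"ry":0,"rz":0},
    {"gripper":30,"x":0,"y":-0.8,"z":0,"rx":0,"ry":0,"rz":0},
    {"gripper":30,"x":0,"y":0,"z":0,"rx":0,"ry":0,"rz":0}
  ]
}}

```text
clock: 13.63
tool_pos: [554.7, -181.1, 54.2]
ee_rot: [0.049, 0.999, 0.004, -0.004]
contact_force: [-11.2, 15.5, 14.9]
gripper_width: 44.6
grasp_force: 73.9
```

>>> {"op": "servo_tool", "data": {
  "steps": [
    {"gripper":30,"x":0,"y":-0.8,"z":0,"rx":0,"ry":0,"rz":0},
    {"gripper":30,"x":0,"y":-0.8,"z":-0.1,"rx":0,"ry":0,"rz":0},
    {"gripper":30,"x":0,"y":0,"z":0,"rx":0,"ry":0,"rz":0},
    {"gripper":30,"x":0,"y":0,"z":0,"rx":0,"ry":0,"rz":0}
  ]
}}

```text
clock: 13.97
tool_pos: [554.5, -182.8, 54.2]
ee_rot: [0.049, 0.999, 0.004, -0.004]
contact_force: [-11.2, 14.5, 14.8]
gripper_width: 44.4
grasp_force: 73.9
```

```bash
python3 g.py 546.6 -110 54
```

```text
t 13.9667 tcp [ 554.5 -182.8   54.2] tooly deg 84.43 zaxis [-0.008  0.007 -1.   ]
shift tool [15.  71.7  0.9] F [-11.2  14.5  14.8] M [2.13 1.39 0.03] w 44.44403412868827
```

Not met yet (jig y −128.1); I continue gently.

>>> {"op": "servo_tool", "data": {
  "steps": [
    {"gripper":30,"x":0,"y":-0.8,"z":0,"rx":0,"ry":0,"rz":0},
    {"gripper":30,"x":0,"y":-0.8,"z":0,"rx":0,"ry":0,"rz":0},
    {"gripper":30,"x":0,"y":0,"z":0,"rx":0,"ry":0,"rz":0},
    {"gripper":30,"x":0,"y":0,"z":0,"rx":0,"ry":0,"rz":0}
  ]
}}

```text
clock: 14.3
tool_pos: [554.4, -184.4, 54.3]
ee_rot: [0.049, 0.999, 0.004, -0.004]
contact_force: [-10.9, 14.9, 13.4]
gripper_width: 44.4
grasp_force: 73.9
```

>>> {"op": "servo_tool", "data": {
  "steps": [
    {"gripper":30,"x":0,"y":-0.8,"z":0,"rx":0,"ry":0,"rz":0},
    {"gripper":30,"x":0,"y":-0.8,"z":0,"rx":0,"ry":0,"rz":0},
    {"gripper":30,"x":0,"y":0,"z":0,"rx":0,"ry":0,"rz":0},
    {"gripper":30,"x":0,"y":0,"z":0,"rx":0,"ry":0,"rz":0}
  ]
}}

```text
clock: 14.63
tool_pos: [554.3, -185.0, 54.3]
ee_rot: [0.049, 0.999, 0.004, -0.004]
contact_force: [-9.4, 19.2, 14.6]
gripper_width: 44.7
grasp_force: 74.0
```

```bash
python3 g.py 546.6 -110 54
```

```text
t 14.6333 tcp [ 554.3 -185.    54.3] tooly deg 84.4 zaxis [-0.008  0.009 -1.   ]
shift tool [15.  73.9  1. ] F [-9.4 19.2 14.6] M [ 2.71  1.19 -0.02] w 44.6705206814692
```

Contact: the y force jumps at jig y = −130, about 2 mm past the visual estimate and within its error. I press a bit more on both sides and take out the tool's small lean (0.5°), so that the blank stays flat.

>>> {"op": "servo_tool", "data": {
  "steps": [
    {"gripper":30,"x":-0.4,"y":-0.7,"z":0,"rx":0.004,"ry":-0.004,"rz":0},
    {"gripper":30,"x":-0.4,"y":-0.7,"z":0,"rx":0.004,"ry":-0.005,"rz":0},
    {"gripper":30,"x":-0.4,"y":-0.6,"z":0,"rx":0,"ry":0,"rz":0},
    {"gripper":30,"x":0,"y":0,"z":0,"rx":0,"ry":0,"rz":0},
    {"gripper":30,"x":0,"y":0,"z":0,"rx":0,"ry":0,"rz":0},
    {"gripper":30,"x":0,"y":0,"z":0,"rx":0,"ry":0,"rz":0}
  ]
}}

```text
clock: 15.13
tool_pos: [554.5, -185.1, 54.0]
ee_rot: [0.049, 0.999, 0.002, -0.001]
contact_force: [-9.8, 25.0, 18.3]
gripper_width: 44.5
grasp_force: 74.8
```

```bash
python3 g.py 546.6 -110 54
```

```text
t 15.1333 tcp [ 554.5 -185.1   54. ] tooly deg 84.35 zaxis [-0.002  0.003 -1.   ]
shift tool [15.2 74.   0.3] F [-9.8 25.  18.3] M [ 3.76  1.34 -0.23] w 44.473235423482826
```

>>> {"op": "servo_tool", "data": {
  "steps": [
    {"gripper":30,"x":-0.6,"y":0,"z":0,"rx":0.002,"ry":-0.003,"rz":0},
    {"gripper":30,"x":-0.6,"y":0,"z":0,"rx":0.002,"ry":-0.001,"rz":0},
    {"gripper":30,"x":-0.6,"y":0,"z":0,"rx":0,"ry":0,"rz":0},
    {"gripper":30,"x":0,"y":0,"z":0,"rx":0,"ry":0,"rz":0},
    {"gripper":30,"x":0,"y":0,"z":0,"rx":0,"ry":0,"rz":0},
    {"gripper":30,"x":0,"y":0,"z":0,"rx":0,"ry":0,"rz":0}
  ]
}}

```text
clock: 15.63
tool_pos: [554.5, -185.1, 53.9]
ee_rot: [0.049, 0.999, -0.0, -0.001]
contact_force: [-13.5, 24.8, 21.3]
gripper_width: 44.4
grasp_force: 74.8
```

```bash
python3 g.py 546.6 -110 54;  python3 - <<'E'
from h import *
a,b=r.capture("top"),r.capture("scene")
f=lambda im,x,y,w,h,k:cv2.resize(im[y:y+h,x:x+w],None,fx=k,fy=k,interpolation=cv2.INTER_CUBIC)
cv2.imwrite("pics/end.png",np.hstack([f(a,330,150,90,110,4),f(b,210,200,105,110,4)]))
E
```

```text
t 15.6333 tcp [ 554.5 -185.1   53.9] tooly deg 84.36 zaxis [-0.001 -0.001 -1.   ]
shift tool [15.3 73.9 -0.1] F [-13.5  24.8  21.3] M [ 3.88  2.09 -0.14] w 44.37431671759651
```

View pics/end.png

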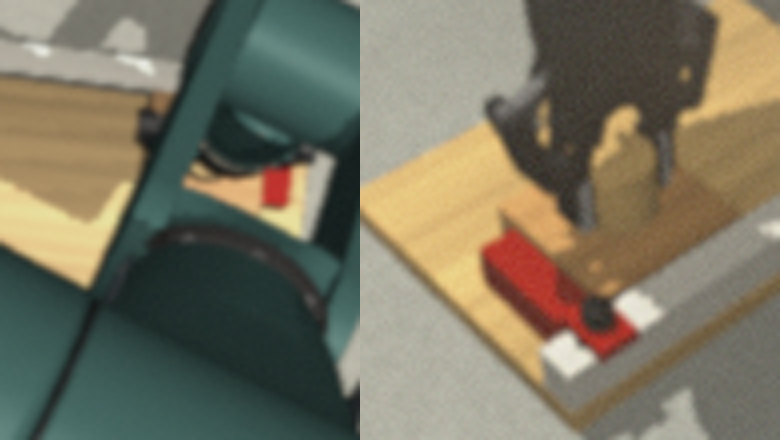

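The blank sits against the red stop (scene crop (560,270)) and along the fence, flat and square, with about 16 N toward the fence and 24 N toward the stop. I hand it in.

```bash
python3 -c "
from rig import r
print(r.finish_job())"
```

```text
the job is handed in; nothing more can be done
None
```

I handed the job in at about 16 s on the robot's clock: the gripper still holds the maple blank flat and square in the corner, pressing about 16 N toward the fence and 24 N toward the stop, and the walnut, glue bottle and faceplate were not touched.

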